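# Restore the phone charger's socket after an overload trip

### The arm

A 6-joint arm with a two-finger parallel gripper is mounted at the origin on the work surface. World frame = base frame: x ahead of the robot, y to its left, z up, the work surface at z = 0. Lengths are in m, angles in rad, forces in N, time in s.
With the tool pointing down it reaches from about 0.15 to 0.775 m from the base axis. Payload 6.1 kg.
Tool frame: the origin (TCP) lies between the finger pads; the fingertips stand 22 mm ahead of it and the grasp point (between the pads) lies 3 mm ahead of it; z points along the fingers, x is the direction in which the jaws open and shut, and the axes are right-handed (so a half turn about z gives the same grasp; the last joint's range is limited). The gripper opens to 85 mm and grips with 20 to 120 N. Pads are 22 mm wide; open, the fingers measure 114 mm over their backs; the gripper's body (76 mm by 85 mm) begins 54 mm behind the grasp point. The pads swing forward as they close: fully open they stand 13 mm farther back than shut.
Start: joints at [-1.284, 0.126, -0.04, 1.405, 0, 1.571], TCP at [0.149, -0.504, 0.253] pointing down, gripper open.
Joint ranges: [-2.72, 2.72], [-0.95, 1.95], [-1.27, 1.35], [-1.78, 2.02], [-1.46, 1.47], [-3.14, 3.14]. Speed limits (rad/s): [2.39, 2.39, 3.01, 3.14, 3.14, 3.14].

### API

Orientations are given as a unit quaternion [w, x, y, z].
In Python, from station import env, optics, hand_in gives the robot as it stands.
- The arm moves only by the shell command python3 -m handwheel 'ROWS' [FORCE]. ROWS is JSON, a list that holds one entry, the list of rows, each a list of 7 numbers: the closure in counts, from 0 (fully open) to 255 (shut), then the shift along the tool's x, y, z in m, then the turn, a rotation vector about the tool's x, y, z in degrees. In form: [[[jaw, dx, dy, dz, ax, ay, az], ...]]. A call has 1 to 10 rows; each row shifts and turns the commanded pose from where the row before left it, along the tool's axes as they then stand; what a row does not reach is not made up. A row lasts 1/8 s, in which the tool goes at most 62.5 mm and 10.7 degrees, less where a joint would pass 70% of its speed; a pose out of reach is approached as far as the arm can. A call is refused whole if a number of a shift passes 0.0625 or a number of a turn 10.7, either way. A call with a gripper value outside its range is refused whole. The fingers move at their own pace and stop on an object; FORCE is the grip in N (left out, the last holds). Time passes only in rows, so rows that do not move let the fingers close. It gives the time, the measured TCP pose, the force and the opening at its end, in the units of the state.
- env.sense(): the state, without advancing time (a new reading comes with each control period).
- optics.capture(name): name is "scene" or "side" or "wrist"; returns a dict with "pixels" (400x640x3 uint8, red, green, blue), "fx", "fy", "cx", "cy" (pixels), "extrinsics" (4x4, takes a point from world to camera coordinates). Camera axes: x right, y up, looking along -z (the intrinsics and any distortion apply to the point x, -y, -z); pixel columns grow to the right and rows downward; lengths in m; the calibration is good to about 2 mm. A picture is of the moment at which its call begins. There is no depth.
- hand_in(): hands the job in, once; it reports no verdict.
The state is a dict: "t": time; "joints": joint angles; "qvel": joint speeds; "joint_efforts": joint torques, N m; "eef_pos": TCP position; "orientation": TCP orientation; "wrist_force": force on the tool from outside, world axes, zero at the start; "moment": the same for the moment, N m; "finger_gap": finger opening in m.
Only numpy, scipy, OpenCV 4.12 (cv2) and the standard library are available. Lean on these libraries where they do the work, as an engineer would, in place of code of your own. Each camera call takes 0.05 s, during which the arm holds its last target.

### The job

The overload breaker of the socket box on the shelf has popped out and all its switches are off. Press the breaker button fully back in, then switch on the box's main switch, and last switch on the socket that the phone charger is plugged into, pressing each rocker right down. Leave the other two sockets off, pull nothing out of the sockets, and leave everything else on the shelf where it lies.

Things in the scene. Friction and masses are not known exactly. Their poses are not given: they have to be found in the camera images.
- socket_box: Switched socket box fixed to the shelf: flat ivory face looking up, 130 (x) x 360 (y) x 62 mm high. Origin: centre of its underside, z up; -x is its front edge. Back row (x = 28 mm): sockets at y = -125, -45, 35 mm, breaker button at y = 125 mm. Front row (x = -36 mm): a white rocker in a black frame before each socket, the main switch at y = 125 mm. Its yaw varies.
- breaker_button (a joint): Round black push button of the overload breaker, 16 mm across, in a steel nut (25 mm across, 4 mm high) at the box's +y end, back row. 0 = popped out (top 12 mm above the face), 0.006 m = fully in (top 6 mm above the face). A stiff action that stays where it is left, so press it right down; about 4 N.
- breaker_top (a point): Centre of the top of the breaker button when popped out, 12 mm above the face of the box (the point is fixed to the box).
- main_switch (a joint): Rocker of the main switch, the biggest one (36 mm front to back, 31 mm wide), at the box's +y end, front row, with no socket behind it but the breaker button. 0 = off (front half raised, back half down), 0.4 rad = on (front half down). A stiff action that stays where it is left, so press it right down; about 4 N on the front half.
- main_switch_front (a point): Where to press the main switch to switch it on: middle of the rocker's front half, 12 mm in front of its pivot (towards the box's -x). Fixed to the box, 4 mm above its face, where the pressed half lies level when ON; when OFF that half slopes up to the front, about 5 mm above this point here, and 7 mm above it at its front edge 5 mm farther out.
- switch_a (a joint): Rocker of the socket at the box's -y end (30 mm front to back, 22 mm wide). 0 = off (front half raised, back half down), 0.4 rad = on (front half down). A stiff action that stays where it is left, so press it right down; about 4 N on the front half.
- switch_a_front (a point): Where to press switch_a to switch it on: middle of the rocker's front half, 12 mm in front of its pivot (towards the box's -x). Fixed to the box, 4 mm above its face, where the pressed half lies level when ON; when OFF that half slopes up to the front, about 5 mm above this point here, and 6 mm above it at its front edge 2 mm farther out.
- socket_a (a point): The socket at the box's -y end: the point at the centre of its three pin holes, level with the face of the box. It is worked by switch_a, 64 mm in front of it (towards the box's own -x).
- switch_b (a joint): Rocker of the socket in the middle of the three (30 mm front to back, 22 mm wide). 0 = off (front half raised, back half down), 0.4 rad = on (front half down). A stiff action that stays where it is left, so press it right down; about 4 N on the front half.
- switch_b_front (a point): Where to press switch_b to switch it on: middle of the rocker's front half, 12 mm in front of its pivot (towards the box's -x). Fixed to the box, 4 mm above its face, where the pressed half lies level when ON; when OFF that half slopes up to the front, about 5 mm above this point here, and 6 mm above it at its front edge 2 mm farther out.
- socket_b (a point): The socket in the middle of the three: the point at the centre of its three pin holes, level with the face of the box. It is worked by switch_b, 64 mm in front of it (towards the box's own -x).
- switch_c (a joint): Rocker of the socket nearest the main switch (30 mm front to back, 22 mm wide). 0 = off (front half raised, back half down), 0.4 rad = on (front half down). A stiff action that stays where it is left, so press it right down; about 4 N on the front half.
- switch_c_front (a point): Where to press switch_c to switch it on: middle of the rocker's front half, 12 mm in front of its pivot (towards the box's -x). Fixed to the box, 4 mm above its face, where the pressed half lies level when ON; when OFF that half slopes up to the front, about 5 mm above this point here, and 6 mm above it at its front edge 2 mm farther out.
- socket_c (a point): The socket nearest the main switch: the point at the centre of its three pin holes, level with the face of the box. It is worked by switch_c, 64 mm in front of it (towards the box's own -x).
- charger_mid (a point): Centre of the phone charger: a black block 47 x 42 mm, 40 mm high above the face of the box, with two USB ports on its top; plugged into one of the three sockets (which one varies), loose enough to be pulled out. The point lies 20 mm above the face.
- night_light_mid (a point): Centre of the round night light: grey disc 48 mm across with a white dome, 39 mm high, plugged into another socket; its socket stays off. The point lies 20 mm above the face.
- socket_cover_mid (a point): Middle of the flat white socket cover: a plate 46 x 46 x 5 mm with a small ridge 10 mm high, in the remaining socket, which stays off.
- door_key: Chrome door key lying in front of the box, 62 mm long, 5 mm high. Origin at the centre of its ring, its x along the shank. Leave it alone.
- pliers: Pliers with green grips lying behind the box, 170 mm long, 14 mm high. Origin on the shelf near the middle of the length, x towards the jaws. Leave alone.
- tape_roll: Black roll of tape lying flat behind the box, 66 mm across, 19 mm high. Origin under its centre. Leave alone.
- mains_tester: Screwdriver-type mains tester lying in front of the box, 156 mm long, 17 mm high. Origin under the front end of its handle. Leave alone.
- lantern: Battery lantern standing beyond the box's +y end, 74 mm across, 152 mm high. Origin under its centre. Leave alone.
There are look-alikes about, which are no part of the job. What is shaped like the part that bears charger_mid but brown or turquoise is not meant.

How it is judged:
By the outcome, as a careful person would: the job done as asked, in the order asked, and still so for the second after the job is handed in, with the robot touching nothing.
It also fails if it takes over 42 s, if anything falls off the work surface, if the arm or the gripper's body presses on something with over 40 N, if the wrist force passes 120 N, or if a joint passes its speed limit or range.

## Working session

There is one attempt and no reset: what is moved stays moved. The work goes in short steps, Python scripts to look and compute and a shell command to move; the robot and the scene stay as the last step left them, time stands still between calls to the robot, and variables do not carry over. Pictures are saved under pics/ and viewed, and the job is handed in when it is done.

```bash
ls; mkdir -p pics
python3 - <<'E'
from station import env, optics
import cv2,json,numpy as np
print(env.sense())
for n in ["scene","side","wrist"]:
    c=optics.capture(n)
    cv2.imwrite(f"pics/{n}0.png",c["pixels"][:,:,::-1])
    print(n,{k:(np.round(v,4).tolist() if k!="pixels" else 0) for k,v in c.items()})
E
```

```text
pics
{'t': 0.0, 'joints': array([-1.28401192e+00,  1.26361200e-01, -4.06255426e-02,  1.40540303e+00,
        6.83894343e-06,  1.57079469e+00]), 'qvel': array([-0.00087274,  0.00100048, -0.00107083, -0.00063183,  0.00078629,
       -0.00146339]), 'joint_efforts': array([ 9.88767238e-05, -4.35917509e+01,  3.52922273e+01,  1.72387582e-02,
       -7.61753404e-05, -5.63107321e-06]), 'eef_pos': array([ 0.14839968, -0.50318952,  0.25253028]), 'orientation': array([-4.79819805e-04,  8.00896427e-01, -5.98802370e-01, -6.36044909e-04]), 'wrist_force': array([ 0.45621188,  0.84847841, -0.32916321]), 'moment': array([-0.00747312, -0.02375777,  0.01743852]), 'finger_gap': 0.0852294791281511}
scene {'pixels': 0, 'fx': 366.8781, 'fy': 366.8781, 'cx': 314.1553, 'cy': 199.6595, 'extrinsics': [[0.8511, 0.525, 0.0014, -0.5174], [-0.3797, 0.6138, 0.6921, 0.1152], [0.3625, -0.5896, 0.7218, -1.1801], [0.0, 0.0, 0.0, 1.0]]}
side {'pixels': 0, 'fx': 386.4467, 'fy': 386.4467, 'cx': 319.6102, 'cy': 199.1755, 'extrinsics': [[0.9397, -0.3421, 0.0022, -0.4918], [0.2079, 0.5763, 0.7903, -0.2114], [-0.2716, -0.7422, 0.6127, -0.634], [0.0, 0.0, 0.0, 1.0]]}
wrist {'pixels': 0, 'fx': 360.6693, 'fy': 360.6693, 'cx': 329.187, 'cy': 197.38, 'extrinsics': [[0.2834, -0.959, -0.0004, -0.5255], [0.9213, 0.2724, -0.2775, 0.0346], [0.2662, 0.0783, 0.9607, -0.3784], [0.0, 0.0, 0.0, 1.0]]}
```

View pics/scene0.png

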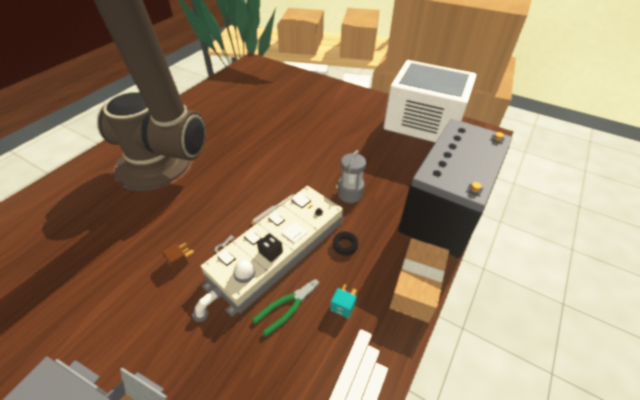

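View pics/side0.png

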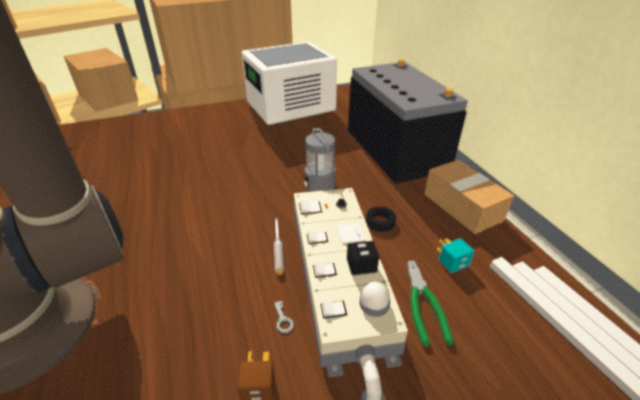

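View pics/wrist0.png

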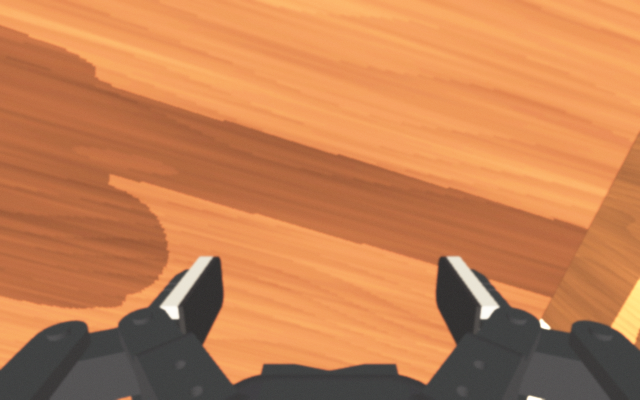

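Run:
```python
import cv2
a=cv2.imread("pics/side0.png")[180:360,280:420]; cv2.imwrite("pics/side_c.png",cv2.resize(a,None,fx=3.3,fy=3.3,interpolation=cv2.INTER_CUBIC))
a=cv2.imread("pics/scene0.png")[175:320,190:350]; cv2.imwrite("pics/scene_c.png",cv2.resize(a,None,fx=4,fy=4,interpolation=cv2.INTER_CUBIC))
```

```text
(no output)
```

View pics/side_c.png

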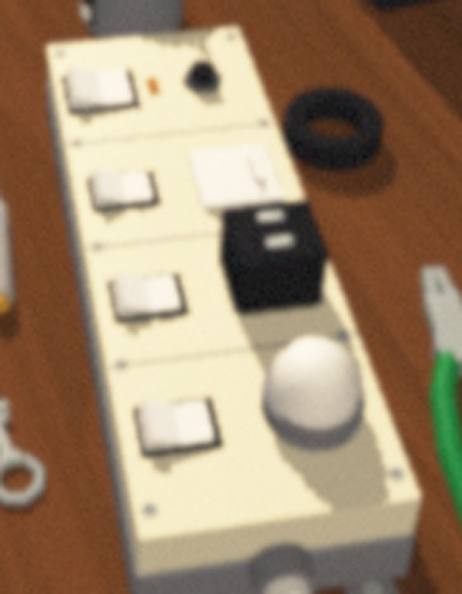

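View pics/scene_c.png

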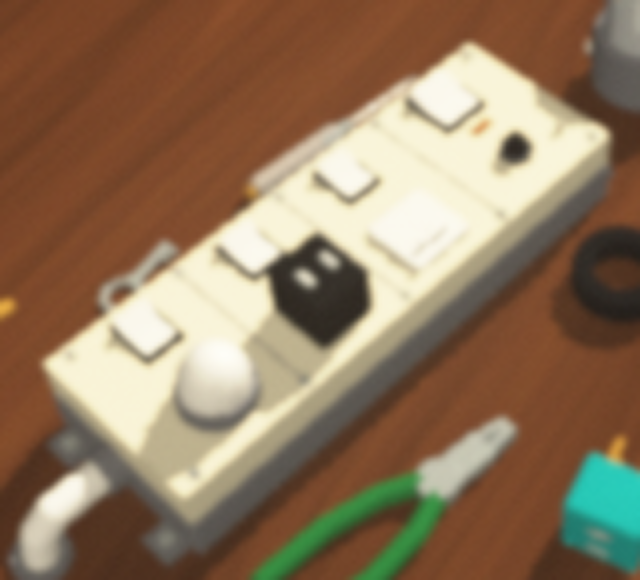

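```bash
cat > h.py <<'E'
import numpy as np
CAM={}
def cam(name):
    from station import optics
    return optics.capture(name)
def ray(c,u,v):
    E=np.array(c["extrinsics"]);R=E[:3,:3];t=E[:3,3]
    d=np.array([(u-c["cx"])/c["fx"],-(v-c["cy"])/c["fy"],-1.0])
    return -R.T@t, R.T@d
def plane(c,u,v,z):
    o,d=ray(c,u,v); return o+d*(z-o[2])/d[2]
def proj(c,p):
    E=np.array(c["extrinsics"]);q=E[:3,:3]@np.array(p)+E[:3,3]
    return c["cx"]+c["fx"]*q[0]/-q[2], c["cy"]-c["fy"]*q[1]/-q[2]
def rigid(B,W):
    B=np.array(B);W=np.array(W);b=B.mean(0);w=W.mean(0)
    H=(B-b).T@(W-w);th=np.arctan2(H[0,1]-H[1,0],H[0,0]+H[1,1])
    R=np.array([[np.cos(th),-np.sin(th)],[np.sin(th),np.cos(th)]])
    t=w-R@b; return th,t,(W-(B@R.T+t))
E
python3 - <<'E'
from h import *
import numpy as np
B=[(-.065,.18),(.065,.18),(.065,-.18),(-.065,-.18)]
S={"side":(280,180,3.3,[(48,45),(240,27),(420,495),(137,540)]),"scene":(190,175,4,[(470,42),(610,130),(185,520),(43,362)])}
for n,(ox,oy,s,P) in S.items():
    c=cam(n); W=[plane(c,ox+(u+.5)/s-.5,oy+(v+.5)/s-.5,.062)[:2] for u,v in P]
    print(n,np.round(W,4).tolist()); th,t,r=rigid(B,W); print(th,t,np.round(r*1e3,1).tolist())
    # two-way: charger top etc
    R=np.array([[np.cos(th),-np.sin(th)],[np.sin(th),np.cos(th)]])
    for nm,p,z in [("breaker",(.028,.125),.074),("chB top",(.028,-.045),.102),("main",(-.036,.125),.066),("swb",(-.036,-.045),.066)]:
        w=R@np.array(p)+t; u,v=proj(c,[*w,z]); print(nm,np.round(w,4),"crop px",round((u-ox)*s),round((v-oy)*s))
E
```

```text
side [[0.5092, 0.1198], [0.6338, 0.0958], [0.5666, -0.2524], [0.4417, -0.2303]]
-0.18960471145815655 [ 0.53784076 -0.06678827] [[1.3, -2.5], [-1.8, -2.0], [-1.1, 3.5], [1.6, 1.0]]
breaker [0.5889 0.0507] crop px 203 65
chB top [ 0.5569 -0.1163] crop px 274 227
main [0.526  0.0628] crop px 100 86
swb [ 0.494  -0.1042] crop px 147 292
scene [[0.5088, 0.1232], [0.6319, 0.1013], [0.5756, -0.2616], [0.4424, -0.2283]]
-0.17505373957693954 [ 0.53968065 -0.06636075] [[1.8, 1.0], [-3.1, 1.7], [3.2, -6.7], [-1.9, 4.0]]
breaker [0.589  0.0519] crop px 514 138
chB top [ 0.5594 -0.1155] crop px 318 270
main [0.526 0.063] crop px 442 99
swb [ 0.4964 -0.1044] crop px 250 250
```

The charger is the black block with two USB ports at side px (362,257) / scene px (270,246). It is plugged in the box and matches socket_b to within a few mm. The brown block (side 256,378) and the turquoise one (side 457,255) lie loose on the shelf, so they are the look-alikes. The enlarged crop confirms this, so the target is switch_b. First I shut the jaws and turn the tool.

```bash
python3 -m handwheel '[[[255,0,0,0,0,0,-10],[255,0,0,0,0,0,-10]]]' 20; python3 -c "
from station import env;print(env.sense()['joints'])"
```

```text
t: 0.5
eef_pos: [0.1485, -0.5035, 0.2531]
orientation: [-0.0, 0.894, -0.448, -0.0]
wrist_force: [0.0, -0.3, -0.1]
finger_gap: 0.0514
[-1.28397316e+00  1.25916474e-01 -3.98214042e-02  1.40538091e+00
  1.22123744e-05  1.21600872e+00]
```

Run:
```python
from h import *
# lantern base estimates and edges
for n,P in {"side":[(320,190),(306,186),(336,186)],"scene":[(351,200),(338,193),(364,193)]}.items():
    c=cam(n)
    for u,v in P: print(n,np.round(plane(c,u,v,0),3))
```

```text
side [0.594 0.191 0.   ]
side [0.567 0.218 0.   ]
side [0.637 0.193 0.   ]
scene [ 0.616  0.192 -0.   ]
scene [0.57  0.197 0.   ]
scene [ 0.635  0.238 -0.   ]
```

```bash
python3 -m handwheel '[[[255,0,0,0,0,0,-10.2],[255,0,0,0,0,0,-10.2],[255,0,0,0,0,0,-10.2],[255,0,0,0,0,0,-10.2],[255,0,0,0,0,0,-10.2],[255,0,0,0,0,0,-10.2],[255,0,0,0,0,0,-10.2],[255,0,0,0,0,0,-10.2],[255,0,0,0,0,0,-10.2],[255,0,0,0,0,0,-10.2]]]'
python3 -m handwheel '[[[255,0,0,0,0,0,-10.2],[255,0,0,0,0,0,-10.2],[255,0,0,0,0,0,-10.2],[255,0,0,0,0,0,0]]]'; python3 -c "
from station import env;print(env.sense()['joints'])"
```

```text
t: 1.85
eef_pos: [0.1485, -0.5035, 0.2532]
orientation: [-0.0, 0.912, 0.411, 0.0]
wrist_force: [0.2, -0.6, 0.3]
finger_gap: 0.0003
t: 2.35
eef_pos: [0.1485, -0.5035, 0.2533]
orientation: [-0.0, 0.773, 0.635, 0.0]
wrist_force: [-1.0, 0.0, -1.4]
finger_gap: -0.0001
[-1.28401562e+00  1.25815871e-01 -3.96548407e-02  1.40537666e+00
  1.76184744e-05 -1.08794388e+00]
```

```bash
python3 -m handwheel '[[[255,0.05,0.028,0,0,0,0],[255,0.05,0.028,0,0,0,0],[255,0.05,0.028,0,0,0,0],[255,0.05,0.028,0,0,0,0],[255,0.05,0.028,0,0,0,0],[255,0.05,0.028,0,0,0,0],[255,0.05,0.028,0,0,0,0],[255,0.05,0.028,0,0,0,0],[255,0.05,0.028,0,0,0,0],[255,0,0,0,0,0,0]]]'
python3 - <<'E'
from h import *
import cv2
c=cam("wrist"); cv2.imwrite("pics/wrist1.png",c["pixels"][:,:,::-1])
np.savez("w1.npz",**c)
from station import env;s=env.sense();print(s['eef_pos'],s['orientation'],s['joints'],np.round(c["extrinsics"],3))
E
```

```text
t: 3.6
eef_pos: [0.4834, -0.1069, 0.2527]
orientation: [-0.0, 0.771, 0.636, 0.0]
wrist_force: [-0.9, -0.6, -0.1]
finger_gap: 0.0
[ 0.48222737 -0.10825335  0.25285272] [-2.87004591e-04  7.71743744e-01  6.35933478e-01 -3.49675260e-04] [-2.20714720e-01  6.82626941e-02 -1.04557998e-01  1.39885805e+00
 -1.99784390e-04 -2.83534491e-02] [[ 0.19   0.982 -0.     0.013]
 [-0.943  0.182 -0.277  0.513]
 [-0.272  0.053  0.961 -0.24 ]
 [ 0.     0.     0.     1.   ]]
```

View pics/wrist1.png

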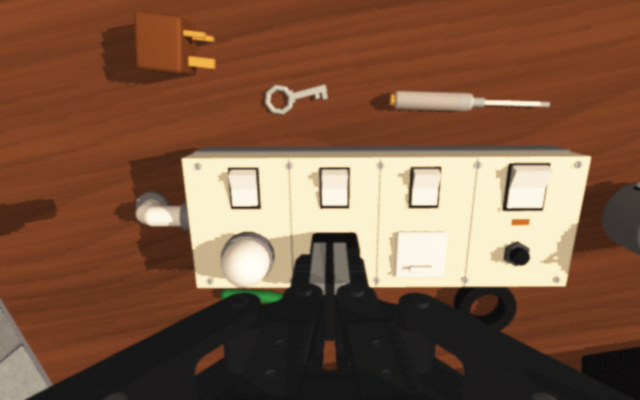

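Run:
```python
from h import *
import cv2
c=dict(np.load("w1.npz")); im=c["pixels"]
a=im[150:295,180:600]; 
g=cv2.cvtColor(im,cv2.COLOR_RGB2HSV)
m=((g[...,2]>150)&(g[...,0]<45)).astype(np.uint8)*255
m[:145]=0; m[300:]=0
ct,_=cv2.findContours(m,cv2.RETR_EXTERNAL,cv2.CHAIN_APPROX_NONE)
k=max(ct,key=cv2.contourArea); x=k[:,0,:].astype(float)
def line(sel,ax):
    p=x[sel]; 
    return np.polyfit(p[:,ax],p[:,1-ax],1)
f=line((abs(x[:,1]-157)<5)&(x[:,0]>210)&(x[:,0]<560),0)   # v=f(u)
b=line((abs(x[:,1]-288)<4)&(((x[:,0]>210)&(x[:,0]<225))|((x[:,0]>480)&(x[:,0]<550)))&(x[:,1]>284),0)
l=line((x[:,0]<200)&(x[:,1]>170)&(x[:,1]<198),1);r=line((x[:,0]>565)&(x[:,1]>170)&(x[:,1]<275),1)
def inter(h,v):
    u=(v[0]*h[1]+v[1])/(1-v[0]*h[0]); return u,h[0]*u+h[1]
P=[inter(f,r),inter(b,r),inter(b,l),inter(f,l)]; print(np.round(P,1).tolist())
B=[(-.065,.18),(.065,.18),(.065,-.18),(-.065,-.18)]
W=[plane(c,u,v,.062)[:2] for u,v in P]
th,t,res=rigid(B,W); print(th,t,np.round(res*1e3,1).tolist())
R=np.array([[np.cos(th),-np.sin(th)],[np.sin(th),np.cos(th)]])
vis=im[:,:,::-1].copy()
for nm,p,z in [("breaker",(.028,.125),.074),("mainpiv",(-.036,.125),.062),("mainfront",(-.048,.125),.066),("swbpiv",(-.036,-.045),.062),("swbfront",(-.048,-.045),.066),("swa",(-.036,-.125),.062),("c",(-.036,.035),.062)]:
    w=R@np.array(p)+t; u,v=proj(c,[*w,z]); print(nm,np.round(w,4),round(u,1),round(v,1)); cv2.circle(vis,(int(round(u)),int(round(v))),2,(0,0,255),-1)
cv2.imwrite("pics/ov1.png",cv2.resize(vis[140:300,180:600],None,fx=1.9,fy=1.9,interpolation=cv2.INTER_CUBIC))
# frames
dm=((g[...,2]<70)).astype(np.uint8)*255; dm[:160]=0; dm[270:]=0
n,_,st,ce=cv2.connectedComponentsWithStats(dm)
for i in range(1,n):
    if st[i,4]>60: print(st[i],np.round(plane(c,st[i,0]+st[i,2]/2-.5,st[i,1]+st[i,3]/2-.5,.064),4))
```

```text
[[591.9, 153.0], [564.3, 285.9], [195.9, 287.6], [180.6, 153.0]]
-0.18880641729467848 [ 0.53797233 -0.06738015] [[0.1, -1.5], [-1.0, -2.2], [0.9, 1.5], [0.1, 2.1]]
breaker [0.5889 0.0501] 521.5 256.9
mainpiv [0.5261 0.0622] 525.1 185.2
mainfront [0.5143 0.0644] 529.6 172.9
swbpiv [ 0.4942 -0.1048] 333.9 185.5
swbfront [ 0.4824 -0.1026] 333.9 173.3
swa [ 0.4792 -0.1834] 243.9 185.7
c [ 0.5092 -0.0262] 423.8 185.4
[504 164   8  46 100] [0.5236 0.0458 0.064 ]
[ 579  184   61   70 2698] [0.5713 0.1345 0.064 ]
[ 294  233   70   37 1239] [ 0.5545 -0.1214  0.064 ]
[505 244  24  21 358] [0.5908 0.0505 0.064 ]
[151 255  28   9  67] [ 0.5334 -0.274   0.064 ]
```

View pics/ov1.png

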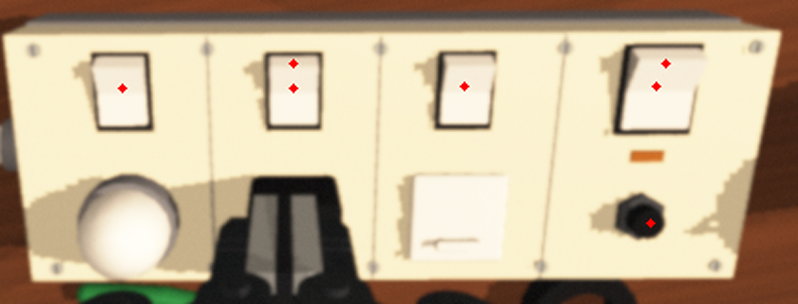

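```bash
python3 -m handwheel '[[[255,0.0436,0.0188,0,0,0,0],[255,0.0436,0.0188,0,0,0,0],[255,0.0436,0.0188,0,0,0,0],[255,0.0436,0.0188,0,0,0,0],[255,0,0,0.05,0,0,0],[255,0,0,0.05,0,0,0],[255,0,0,0.033,0,0,0],[255,0,0,0,0,0,0]]]'
python3 - <<'E'
from h import *
import cv2
from station import env;s=env.sense();print(s['eef_pos'],s['orientation'],s['wrist_force'])
tip=s['eef_pos']-[0,0,.022]
for n in ["wrist","side","scene"]:
    c=cam(n); print(n,np.round(proj(c,tip),1)); np.savez(f"{n}2.npz",**c)
    u,v=map(int,proj(c,tip)); p=c["pixels"][max(v-80,0):v+80,max(u-110,0):u+110,::-1]
    print(max(u-110,0),max(v-80,0)); cv2.imwrite(f"pics/{n}2.png",cv2.resize(p,None,fx=3,fy=3,interpolation=cv2.INTER_CUBIC))
E
```

```text
t: 4.65
eef_pos: [0.5863, 0.0457, 0.1178]
orientation: [-0.002, 0.773, 0.635, -0.002]
wrist_force: [-0.5, 0.1, 0.5]
finger_gap: -0.0001
[0.58628094 0.04567661 0.11779813] [-0.00153158  0.77281254  0.63462795 -0.00240567] [-0.51538689  0.07399148  0.52988499]
wrist [329.3 258.8]
219 178
side [341.6 192.8]
231 112
scene [316.4 204.8]
206 124
```

View pics/side2.png

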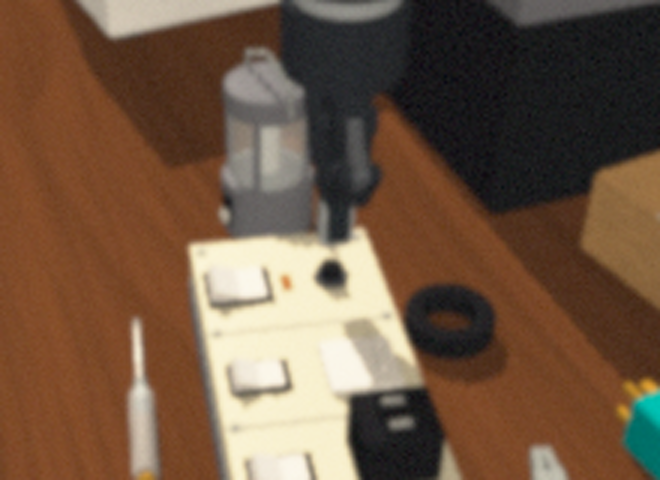

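View pics/scene2.png

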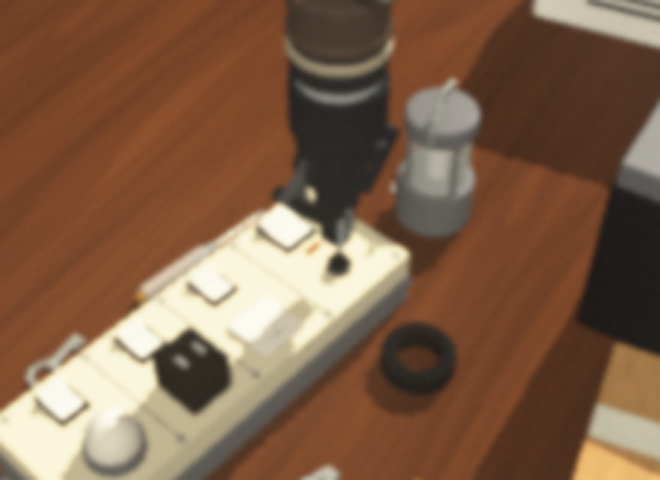

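View pics/wrist2.png

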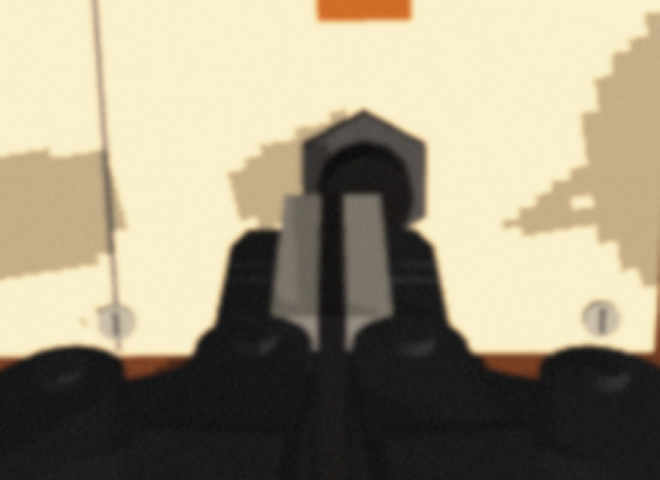

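Run:
```python
from h import *
c=dict(np.load("wrist2.npz")); print(plane(c,219+362/3,178+190/3,.074))
c=dict(np.load("side2.npz")); print(plane(c,231+331/3,112+266/3,.074))
c=dict(np.load("scene2.npz")); print(plane(c,206+339/3,124+262/3,.074))
from station import env;s=env.sense();print(s['eef_pos'],s['t'])
```

```text
[0.58826744 0.05041457 0.074     ]
[0.58756542 0.04801959 0.074     ]
[0.59330959 0.04716803 0.074     ]
[0.58938323 0.04645232 0.1223384 ] 4.8
```

```bash
python3 -m handwheel '[[[255,0.0025,-0.001,0,0,0,0],[255,0,0,0.016,0,0,0],[255,0,0,0,0,0,0],[255,0,0,0,0,0,0]]]'
python3 -m handwheel '[[[255,0,0,0.003,0,0,0],[255,0,0,0.003,0,0,0],[255,0,0,0.003,0,0,0],[255,0,0,0,0,0,0]]]'
```

```text
t: 5.3
eef_pos: [0.5878, 0.0499, 0.104]
orientation: [-0.0, 0.771, 0.636, -0.0]
wrist_force: [-0.0, 0.3, 0.9]
finger_gap: 0.0
t: 5.8
eef_pos: [0.588, 0.0499, 0.0951]
orientation: [-0.0, 0.771, 0.636, -0.0]
wrist_force: [-0.1, 0.3, 1.0]
finger_gap: 0.0002
```

```bash
python3 -m handwheel '[[[255,0,0,0.002,0,0,0],[255,0,0,0,0,0,0]]]'
python3 -m handwheel '[[[255,0,0,0.002,0,0,0],[255,0,0,0,0,0,0]]]'
python3 -m handwheel '[[[255,0,0,0.002,0,0,0],[255,0,0,0,0,0,0]]]'
```

```text
t: 6.05
eef_pos: [0.588, 0.0498, 0.0934]
orientation: [0.0, 0.771, 0.636, 0.0]
wrist_force: [0.6, -0.7, 2.0]
finger_gap: 0.0
t: 6.3
eef_pos: [0.5881, 0.0498, 0.0913]
orientation: [0.0, 0.771, 0.636, 0.0]
wrist_force: [-0.8, -0.4, 2.1]
finger_gap: 0.0001
t: 6.55
eef_pos: [0.5881, 0.0499, 0.0898]
orientation: [0.0, 0.771, 0.636, 0.0]
wrist_force: [-3.0, -1.0, 7.9]
finger_gap: -0.0
```

```bash
python3 -m handwheel '[[[255,0,0,0.002,0,0,0],[255,0,0,0,0,0,0]]]'
python3 -m handwheel '[[[255,0,0,0.002,0,0,0],[255,0,0,0,0,0,0]]]'
```

```text
t: 6.8
eef_pos: [0.5881, 0.0499, 0.0896]
orientation: [0.0, 0.771, 0.636, 0.001]
wrist_force: [-7.0, -0.8, 17.9]
finger_gap: -0.0003
t: 7.05
eef_pos: [0.5882, 0.0499, 0.0893]
orientation: [0.001, 0.771, 0.636, 0.001]
wrist_force: [-11.1, -1.0, 27.7]
finger_gap: -0.0
```

```bash
python3 -m handwheel '[[[255,0,0,-0.02,0,0,0],[255,0,0,-0.03,0,0,0],[255,0,-0.038,0,0,0,0],[255,0,-0.037,0,0,0,0],[255,0,0,0,0,0,0],[255,0,0,0,0,0,0]]]'
python3 - <<'E'
from h import *
import cv2
from station import env;s=env.sense();print(s['eef_pos'],s['orientation'],s['wrist_force'])
tip=s['eef_pos']-[0,0,.022]
for n in ["wrist","side"]:
    c=cam(n); print(n,np.round(proj(c,tip),1)); np.savez(f"{n}3.npz",**c)
    u,v=map(int,proj(c,tip)); print(max(u-110,0),max(v-80,0))
    p=c["pixels"][max(v-80,0):v+80,max(u-110,0):u+110,::-1]
    cv2.imwrite(f"pics/{n}3.png",cv2.resize(p,None,fx=3,fy=3,interpolation=cv2.INTER_CUBIC))
E
```

```text
t: 7.8
eef_pos: [0.5149, 0.0642, 0.1352]
orientation: [0.0, 0.771, 0.636, 0.0]
wrist_force: [-0.7, 0.1, 0.0]
finger_gap: -0.0001
[0.51491199 0.06416217 0.13524125] [2.37086734e-04 7.71393732e-01 6.36358053e-01 2.86380551e-04] [-0.73796852  0.12396524  0.00899913]
wrist [329.2 258.5]
219 178
side [304.4 187.8]
194 107
```

View pics/wrist3.png

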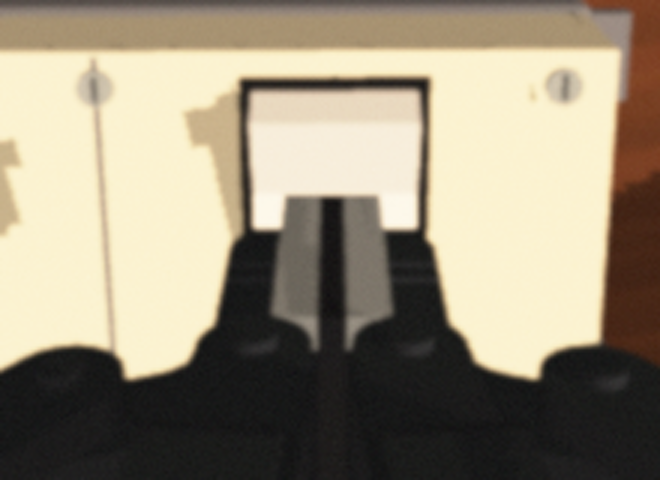

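View pics/side3.png

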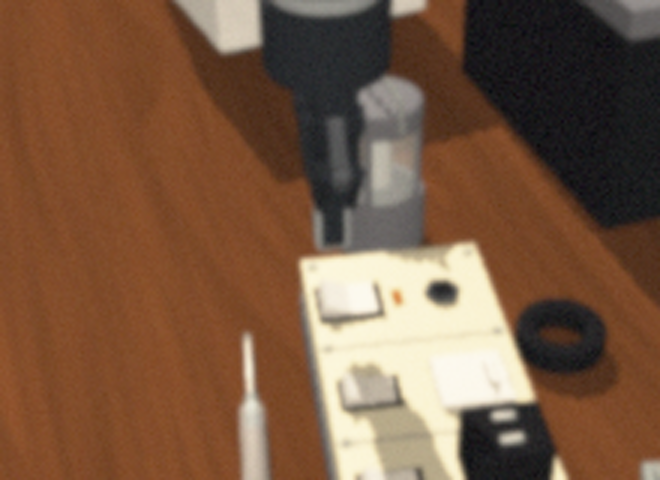

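Run:
```python
from h import *
c=dict(np.load("wrist3.npz"))
for u,v,z in [(336,78,.064),(336,234,.064),(240,78,.064),(430,78,.064),(336,45,.062)]:
    print(u,v,np.round(plane(c,219+u/3,178+v/3,z),4))
from station import env;print(env.sense()['eef_pos'])
```

```text
336 78 [0.5059 0.0669 0.064 ]
336 234 [0.5369 0.0609 0.064 ]
240 78 [0.5025 0.0494 0.064 ]
430 78 [0.5092 0.084  0.064 ]
336 45 [0.5002 0.068  0.062 ]
[0.51527887 0.06405121 0.13514815]
```

```bash
python3 -m handwheel '[[[255,0,-0.001,0.02,0,0,0],[255,0,0,0.015,0,0,0],[255,0,0,0.002,0,0,0],[255,0,0,0.002,0,0,0],[255,0,0,0.002,0,0,0],[255,0,0,0,0,0,0]]]'
python3 -m handwheel '[[[255,0,0,0.002,0,0,0],[255,0,0,0.002,0,0,0],[255,0,0,0,0,0,0]]]'
python3 -m handwheel '[[[255,0,0,0.002,0,0,0],[255,0,0,0,0,0,0]]]'
```

```text
t: 8.65
eef_pos: [0.5138, 0.0643, 0.0948]
orientation: [0.0, 0.771, 0.636, 0.0]
wrist_force: [0.1, 0.4, 0.5]
finger_gap: 0.0001
t: 9.02
eef_pos: [0.5132, 0.0644, 0.0901]
orientation: [-0.0, 0.771, 0.636, -0.0]
wrist_force: [-1.4, -0.1, 2.0]
finger_gap: 0.0004
t: 9.28
eef_pos: [0.5135, 0.0643, 0.0881]
orientation: [0.0, 0.771, 0.636, -0.0]
wrist_force: [-0.2, 0.0, 0.9]
finger_gap: 0.0002
```

```bash
python3 -m handwheel '[[[255,0,0,0.002,0,0,0],[255,0,0,0,0,0,0]]]'
python3 -m handwheel '[[[255,0,0,0.002,0,0,0],[255,0,0,0,0,0,0]]]'
```

```text
t: 9.52
eef_pos: [0.5136, 0.0643, 0.0878]
orientation: [0.0, 0.771, 0.636, 0.001]
wrist_force: [-5.6, -0.9, 14.0]
finger_gap: 0.0
t: 9.78
eef_pos: [0.5137, 0.0643, 0.0876]
orientation: [0.001, 0.771, 0.636, 0.001]
wrist_force: [-10.8, -1.1, 27.8]
finger_gap: -0.0001
```

```bash
python3 -m handwheel '[[[255,0,0,-0.02,0,0,0],[255,0,0,-0.03,0,0,0],[255,-0.043,0,0,0,0,0],[255,-0.043,0,0,0,0,0],[255,-0.042,0.001,0,0,0,0],[255,-0.042,0,0,0,0,0],[255,0,0,0,0,0,0],[255,0,0,0,0,0,0]]]'
python3 - <<'E'
from h import *
import cv2
from station import env;s=env.sense();print(s['eef_pos'],s['orientation'],s['wrist_force'])
tip=s['eef_pos']-[0,0,.022]
for n in ["wrist","side"]:
    c=cam(n); np.savez(f"{n}4.npz",**c)
    cv2.imwrite(f"pics/{n}4f.png",c["pixels"][:,:,::-1])
    u,v=map(int,proj(c,tip)); print(u,v,max(u-110,0),max(v-80,0))
    p=c["pixels"][max(v-80,0):v+80,max(u-110,0):u+110,::-1]
    cv2.imwrite(f"pics/{n}4.png",cv2.resize(p,None,fx=3,fy=3,interpolation=cv2.INTER_CUBIC))
E
```

```text
t: 10.78
eef_pos: [0.4821, -0.1027, 0.1341]
orientation: [-0.0, 0.772, 0.636, 0.0]
wrist_force: [0.5, -0.8, 1.1]
finger_gap: 0.0002
[ 0.48213881 -0.10274198  0.13411137] [-8.46070678e-05  7.71628642e-01  6.36073288e-01  6.10944332e-05] [ 0.45751353 -0.80825567  1.07551458]
329 258 219 178
317 250 207 170
```

View pics/wrist4.png

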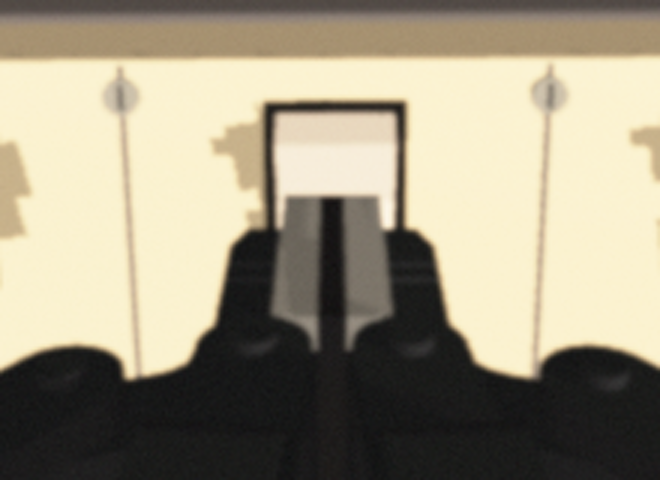

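View pics/side4.png

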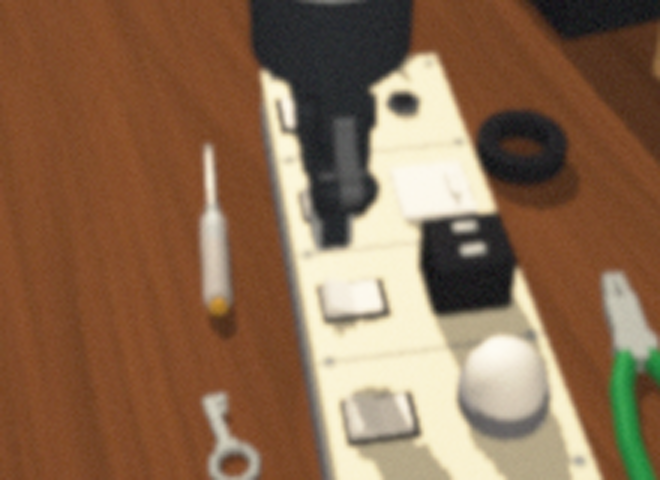

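Run:
```python
from h import *
c=dict(np.load("wrist4.npz"))
for u,v,z in [(335,103,.064),(268,103,.064),(404,103,.064),(335,57,.062)]:
    print(u,v,np.round(plane(c,219+u/3,178+v/3,z),4))
from station import env;print(env.sense()['eef_pos'])
```

```text
335 103 [ 0.4775 -0.101   0.064 ]
268 103 [ 0.4751 -0.1132  0.064 ]
404 103 [ 0.4799 -0.0885  0.064 ]
335 57 [ 0.4693 -0.0995  0.062 ]
[ 0.48226357 -0.10205164  0.13415006]
```

```bash
python3 -m handwheel '[[[255,0.0005,0,0.02,0,0,0],[255,0,0,0.015,0,0,0],[255,0,0,0.002,0,0,0],[255,0,0,0.002,0,0,0],[255,0,0,0.002,0,0,0],[255,0,0,0,0,0,0]]]'
python3 -m handwheel '[[[255,0,0,0.002,0,0,0],[255,0,0,0.002,0,0,0],[255,0,0,0,0,0,0]]]'
python3 -m handwheel '[[[255,0,0,0.002,0,0,0],[255,0,0,0,0,0,0]]]'
```

```text
t: 11.62
eef_pos: [0.4825, -0.1023, 0.0938]
orientation: [0.0, 0.771, 0.636, 0.0]
wrist_force: [0.1, 0.7, -0.0]
finger_gap: 0.0003
t: 12.0
eef_pos: [0.4819, -0.1023, 0.0891]
orientation: [-0.0, 0.771, 0.636, -0.0]
wrist_force: [-1.6, -0.2, 1.3]
finger_gap: -0.0005
t: 12.25
eef_pos: [0.4821, -0.1023, 0.0879]
orientation: [0.0, 0.771, 0.636, 0.0]
wrist_force: [-5.1, 1.5, 7.8]
finger_gap: -0.0
```

```bash
python3 -m handwheel '[[[255,0,0,0.002,0,0,0],[255,0,0,0,0,0,0]]]'
python3 -m handwheel '[[[255,0,0,0.002,0,0,0],[255,0,0,0,0,0,0]]]'
python3 -m handwheel '[[[255,0,0,-0.02,0,0,0],[255,0,0,-0.05,0,0,0],[255,0,0,-0.05,0,0,0],[255,0,0,-0.03,0,0,0],[255,0.03,0,0,0,0,0],[255,0,0,0,0,0,0],[255,0,0,0,0,0,0]]]'
python3 - <<'E'
from h import *
import cv2
for n,(x0,x1,y0,y1,f) in {"wrist":(0,640,0,400,1.25),"side":(280,420,180,360,3.3),"scene":(190,350,175,320,4)}.items():
    c=cam(n); cv2.imwrite(f"pics/{n}5.png",cv2.resize(c["pixels"][y0:y1,x0:x1,::-1],None,fx=f,fy=f,interpolation=cv2.INTER_CUBIC))
E
```

```text
t: 12.5
eef_pos: [0.4822, -0.1023, 0.0877]
orientation: [0.001, 0.771, 0.636, 0.0]
wrist_force: [-9.9, 1.8, 22.5]
finger_gap: -0.0
t: 12.75
eef_pos: [0.4823, -0.1024, 0.0874]
orientation: [0.001, 0.771, 0.636, 0.001]
wrist_force: [-15.7, 3.4, 36.7]
finger_gap: -0.0002
t: 13.62
eef_pos: [0.4878, -0.073, 0.2327]
orientation: [-0.0, 0.771, 0.636, -0.0]
wrist_force: [-0.0, -0.8, -0.1]
finger_gap: -0.0
```

View pics/wrist5.png

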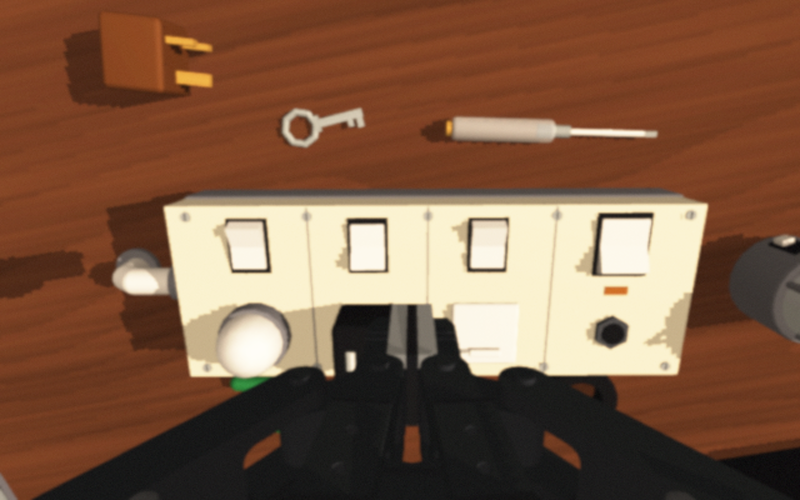

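View pics/side5.png

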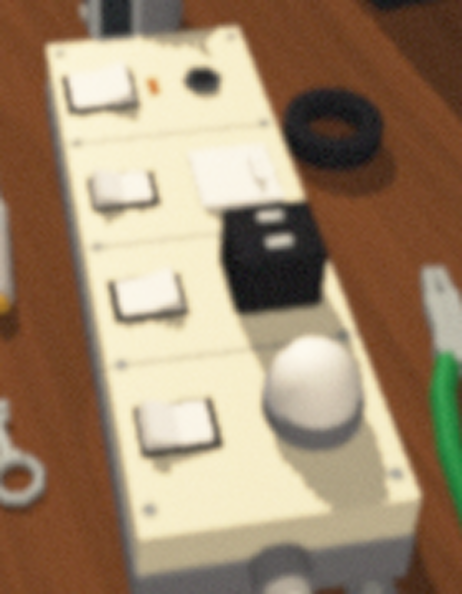

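The main switch and switch_b now look flipped, while a and c are unchanged. The lantern's shading in the side crop differs from the first picture, so I'm checking that nothing moved.

Run:
```python
from h import *
import cv2
c=cam("side"); im=c["pixels"][:,:,::-1]; a=cv2.imread("pics/side0.png")
cv2.imwrite("pics/lant.png",np.hstack([cv2.resize(k[100:220,270:400],None,fx=3,fy=3) for k in (a,im)]))
d=cv2.absdiff(a,im).max(2); d[:, :]=(d>60)*255
cv2.imwrite("pics/diff.png",d)
```

```text
(no output)
```

View pics/lant.png

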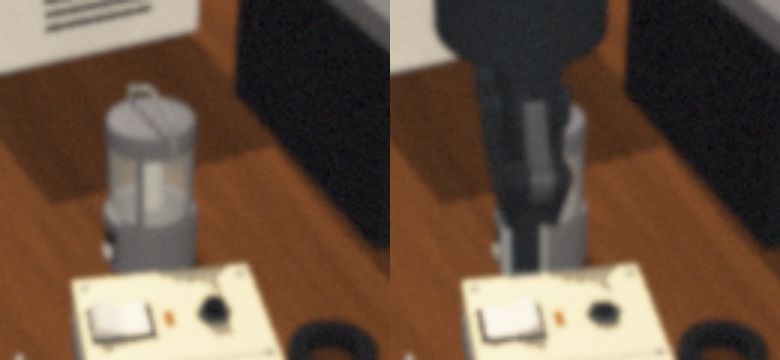

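View pics/diff.png

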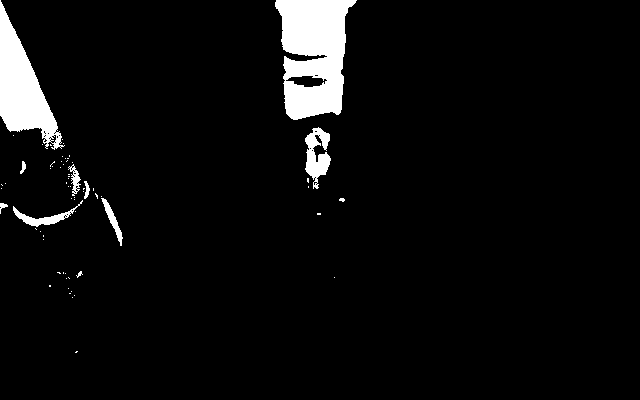

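It was only the gripper in front of the lantern, and the difference picture shows nothing else has moved. The arm is clear of everything, so I'm handing in.

```bash
python3 -c "
from station import hand_in;print(hand_in())"
```

```text
the job is handed in; nothing more can be done
None
```

I pressed the breaker button fully in, then switched on the main switch, then switch_b. That is the middle socket, where the black charger with two USB ports is plugged in. The job was handed in at about 14 s.

- **Presses:** Each press went on until it met a hard stop, with the fingertips at about 67.5, 65.5 and 65.5 mm. The expected heights were 68, 66 and 66 mm. Peak vertical force was about 28, 28 and 37 N, and the wrist force stayed far below its limit.
- **Last pictures:** The breaker is low in its nut, and the main switch and switch_b have their front halves down. Switches a and c are still off. The charger, night light, cover and loose items are where they were. The gripper is clear above the box.
- **Disagreement:** Button and box positions from the different views differed by 2–5 mm, so I re-centred over each part with the wrist camera before pressing. The last side view had the gripper in front of the lantern, so only its visible part could be checked.

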